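# Lock the red amulet plaque into the display rail

## Robot

A 6-joint arm with a two-finger parallel gripper is mounted at the origin on the work surface. World frame = base frame: x ahead of the robot, y to its left, z up, the work surface at z = 0. Lengths are in m, angles in degrees, forces in N, time in s.
With the tool pointing down it reaches from about 0.4 to 0.825 m from the base axis. Payload 7 kg.
Tool frame: the origin (TCP) lies between the finger pads; the fingertips stand 19 mm ahead of it and the grasp point (between the pads) is the TCP (r.finger_overhang is the distance from the TCP to the fingertips, in m); z points along the fingers, y is the direction in which the jaws open and shut (so a half turn about z gives the same grasp; the last joint's range is limited). The gripper opens to 88 mm and grips with 3 to 60 N. Pads are 19 mm wide; open, the fingers measure 130 mm over their backs; the gripper's body (78 mm by 193 mm) begins 47 mm behind the grasp point.
Start: joints at [92.367, 20.546, 0.682, 0, -70.136, -16.507], TCP at [0.165, 0.655, 0.246] pointing down, gripper open.
Joint ranges: [-176.03, 176.03], [-82.01, 121.73], [-58.28, 71.71], [-173.87, 95.51], [-174.79, -0.11], [-173.66, 173.66]. Speed limits (degrees/s): [136.94, 136.94, 172.46, 180, 180, 180].

## Interface

Orientations are given as [roll, pitch, yaw] about the fixed x, y, z axes, in that order (R = Rz(yaw) Ry(pitch) Rx(roll)).
In Python, from plant import r, optics gives the robot as it stands. The module is installed in compiled form; this text tells all that it offers.
- The arm moves only by the tool step_arm, never from a script. Its argument "increments" is a list of rows, each an object of numbers: "tx", "ty", "tz": the shift along the world's x, y, z in mm; "ax", "ay", "az": the turn, a rotation vector about the world's x, y, z in degrees; "claw": the gripper command: -1 is shut, 1 is fully open, values between are in proportion. In form: [{"tx": .., "ty": .., "tz": .., "ax": .., "ay": .., "az": .., "claw": ..}, ...]. A call has 1 to 12 rows; each row shifts and turns the commanded pose from where the row before left it; what a row does not reach is not made up. A row lasts 1/10 s, in which the tool goes at most 50 mm and 8.59 degrees, less where a joint would pass 70% of its speed; a pose out of reach is approached as far as the arm can. A call with a gripper value outside its range is refused whole. The fingers move at their own pace and stop on an object; "newtons" is the grip in N (left out, the last holds). Time passes only in rows, so rows that do not move let the fingers close. It gives the time, the measured TCP pose, the force and the opening at its end, in the units of the state.
- r.get_state(): the state, without advancing time (a new reading comes with each control period).
- optics.capture(name): name is "scene" or "top" or "wrist"; returns a dict with "image" (480x640x3 uint8, blue, green, red), "depth" (480x640 float32, m along the optical axis (not along the pixel's ray), 0 where there is no reading), "fx", "fy", "cx", "cy" (pixels), "distortion" ([k1, k2, p1, p2, k3] as OpenCV has them; the pictures are not rectified), "R" (3x3) and "t" (3): a world point X has camera coordinates R X + t. Camera axes: x right, y down, z forward; pixel columns grow to the right and rows downward; lengths in m; the calibration is good to about 2 mm. A picture is of the moment at which its call begins.
- r.close_job(): hands the job in, once; it reports no verdict.
The state is a dict: "time_s": time; "joints": joint angles; "qd": joint speeds; "joint_torque": joint torques, N m; "tcp_pos": TCP position; "eef_rot": TCP orientation; "contact_force": force on the tool from outside, world axes, zero at the start; "moment": the same for the moment, N m; "gripper_width": finger opening in m.
Only numpy, scipy, OpenCV 4.12 (cv2) and the standard library are available. Lean on these libraries where they do the work, as an engineer would, in place of code of your own. Each camera call takes 0.05 s, during which the arm holds its last target. There are 200 camera calls.

## Task

Take the red amulet plaque out of the wooden rack and fix it in the aluminium display rail at the blue mark: lower its foot through the slot with the foot lined up along the slot until its brass collar sits on the rail, then turn it a quarter turn (either way) so the foot catches under both lips and the plaque faces squarely across the rail like the white one already there. Let go of it there, and leave the green plaque in the rack.

Things in the scene. Friction and masses are not known exactly. Their poses are not given: they have to be found in the camera images.
- red_center (a point): Centre of the red plaque's upright panel, where to grip: 16 thick along its x, 44 wide along y, 50 high (z up). Loose, 0.15 kg. Below this point: round brass collar, diameter 64, from 25 to 31; neck, diameter 16; foot from 40 to 50, a bar 52 long along x (square to the panel's faces) and 18 wide along y. A half turn about z makes no difference.
- green_center (a point): Centre of the green plaque's panel; same shape and size as the red one, loose, in the rack's other pocket. To be left there.
- rack: Fixed wooden block 90 (x) x 210 (y) x 40 high; origin at the centre of its underside. Two pockets 100 apart along y hold the red and the green plaque upright, in either order, collars resting on the block's top, feet hanging free in the pockets (62 along x, 28 along y, 24 deep). Lift a plaque 25 or more to clear it.
- rail_mark (a point): Blue stripe on the fixed aluminium rail. Point: slot centre line, top of the lips, 34 above table. x across, y along the slot, z up. Rail 78 wide, 340 long, ends closed; slot 30 wide, lips 4 thick; inside 70 wide, 26 deep: a foot turns freely. Seated, a panel centre is 31 above this point. A white plaque is fixed 155 away to +y.
Things that resemble listed ones, but are neither listed nor needed, are in the scene too. Leave any black look-alike of the part that bears red_center alone.

How it is judged:
By the outcome, as a careful person would: the job done as asked, in the order asked, and still so for the second after the job is handed in, with the robot touching nothing.
It also fails if it takes over 43 s, if anything falls off the work surface, if the arm or the gripper's body presses on something with over 40 N, if the wrist force passes 120 N, or if a joint passes its speed limit or range.

## Working session

There is one attempt and no reset: what is moved stays moved. The work goes in short steps, Python scripts to look and compute and a tool call to move; the robot and the scene stay as the last step left them, time stands still between calls to the robot, and variables do not carry over. Pictures are saved under pics/ and viewed, about 8 in all and at most 12, crops included, and the job is handed in when it is done.

Besides the shell and the picture viewer there is one more tool, called after "Request:" as a command line: name --argument value ..., lists and objects as JSON in quotes. step_arm: Moves the arm, as the interface text tells. Its arguments: {"type":"object","properties":{"increments":{"type":"array","items":{"type":"object","properties":{"tx":{"type":"number"},"ty":{"type":"number"},"tz":{"type":"number"},"ax":{"type":"number"},"ay":{"type":"number"},"az":{"type":"number"},"claw":{"type":"number"}}}},"newtons":{"type":"number"}},"required":["increments"]}

```bash
mkdir -p pics; cat > h.py <<'E'
import numpy as np,cv2,pickle
from plant import r,optics
def cap(n,tag):
    c=optics.capture(n); pickle.dump(c,open(f'pics/{tag}.pkl','wb')); cv2.imwrite(f'pics/{tag}.png',c['image']); return c
def load(tag): return pickle.load(open(f'pics/{tag}.pkl','rb'))
def K(c): return np.array([[c['fx'],0,c['cx']],[0,c['fy'],c['cy']],[0,0,1.]])
def ray(c,uv):
    p=cv2.undistortPoints(np.array(uv,float).reshape(-1,1,2),K(c),np.array(c['distortion'],float)).reshape(-1,2)
    d=np.c_[p,np.ones(len(p))]@np.array(c['R']); o=-np.array(c['R']).T@np.array(c['t']); return o,d
def onz(c,uv,z):
    o,d=ray(c,uv); return o+d*((z-o[2])/d[:,2])[:,None]
def cloud(c):
    v,u=np.mgrid[:480,:640]; o,d=ray(c,np.c_[u.ravel(),v.ravel()]); return (o+d*c['depth'].ravel()[:,None]).reshape(480,640,3)
def tri(c1,u1,c2,u2):
    o1,d1=ray(c1,[u1]);o2,d2=ray(c2,[u2]);A=np.c_[d1[0],-d2[0]];s=np.linalg.lstsq(A,o2-o1,rcond=None)[0]
    a=o1+s[0]*d1[0];b=o2+s[1]*d2[0];return (a+b)/2,np.linalg.norm(a-b)
E
python3 - <<'E'
from h import *
ims=[cap(n,n+'0')['image'] for n in('top','scene','wrist')]
print(r.get_state())
E
```

```text
{'time_s': 0.15, 'joints': array([ 9.23674350e+01,  2.05834423e+01,  6.46454917e-01, -1.45456862e-02,
       -7.01373528e+01, -1.65078204e+01]), 'qd': array([ 0.06153604, -0.11791373,  0.06841556,  0.01177544,  0.07294933,
       -0.08720545]), 'joint_torque': array([-2.01616815e-03, -5.83269417e+01,  2.93290454e+01,  7.00122669e+00,
        8.78724939e-03, -1.10650385e-04]), 'tcp_pos': array([0.16483118, 0.65420555, 0.24482677]), 'eef_rot': array([ 1.79924838e+02, -8.01333665e-03, -1.41453311e+01]), 'contact_force': array([-0.27247456,  1.08146285, -0.29420358]), 'moment': array([-0.00724118,  0.02635184,  0.0163202 ]), 'gripper_width': 0.08735653481066977}
```

View pics/top0.png

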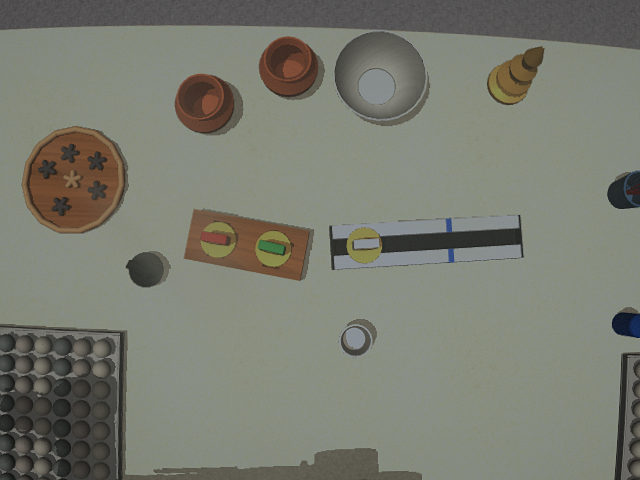

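View pics/scene0.png

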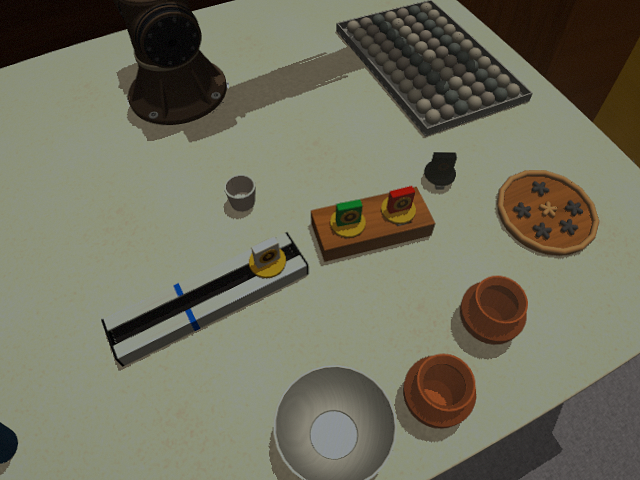

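Top view: the red plaque is at (215,239) and the green one at (272,247), both in the rack. The white plaque is at (366,244) on the rail, and the blue mark is at (450,240). The black look-alike stands on the table at (147,268). In the scene view, red is at (400,203), green (348,215), black (440,168), and the mark (187,307).

```bash
cat > m.py <<'E'
from h import *
def masks(c):
    h=cv2.cvtColor(c['image'],cv2.COLOR_BGR2HSV);H,S,V=cv2.split(h)
    return dict(red=((H<6)|(H>174))&(S>170)&(V>80),green=(H>45)&(H<85)&(S>120)&(V>50),blue=(H>100)&(H<125)&(S>150),brass=(H>20)&(H<32)&(S>130)&(V>90),wood=(H>6)&(H<20)&(S>100)&(V>40))
E
python3 - <<'E'
from m import *
np.set_printoptions(precision=4,suppress=True)
for n in('top0','scene0'):
    c=load(n);P=cloud(c);print(n,'cam',-np.array(c['R']).T@c['t'])
    for k,m in masks(c).items():
        nl,L,st,ce=cv2.connectedComponentsWithStats(m.astype(np.uint8))
        for i in range(1,nl):
            if st[i,4]<60: continue
            q=P[L==i]; q=q[c['depth'][L==i]>0]
            if len(q)==0: continue
            print(k,ce[i].round(1),st[i,4],'med',np.median(q,0),'z5-95',np.percentile(q[:,2],[5,95]))
            if k in('red','green') and len(q)>60:
                t=q[q[:,2]>np.percentile(q[:,2],95)-.004]; r_=cv2.minAreaRect((t[:,:2]*1000).astype(np.float32)); print('   toprect',r_,np.median(t[:,2]))
E
```

```text
top0 cam [0.4828 0.0991 1.1332]
blue [628.5 325.8] 429 med [ 0.4186 -0.4723  0.0712] z5-95 [0.015  0.0881]
wood [288.  66.] 2593 med [0.8765 0.1586 0.0585] z5-95 [0.0042 0.0902]
wood [518.6  72.5] 1303 med [ 0.8615 -0.2488  0.1016] z5-95 [0.0174 0.1799]
wood [204.6 103.3] 2225 med [0.8009 0.3061 0.0612] z5-95 [0.0038 0.0904]
wood [ 72.5 179.9] 7188 med [0.6609 0.556  0.0087] z5-95 [0.0046 0.0186]
wood [249.6 244.8] 3831 med [0.5488 0.2164 0.0401] z5-95 [0.0365 0.0443]
scene0 cam [ 0.9826 -0.0939  0.7667]
red [401.9 191.7] 168 med [0.5556 0.2708 0.0945] z5-95 [0.0919 0.0967]
   toprect ((554.3487548828125, 271.6639709472656), (42.43048095703125, 15.24138355255127), 82.1448745727539) 0.09455827412152212
green [348.8 205. ] 185 med [0.5422 0.1739 0.0944] z5-95 [0.0921 0.0964]
   toprect ((541.3659057617188, 174.69773864746094), (42.03697204589844, 15.591580390930176), 79.55741882324219) 0.09446847784247503
blue [178.  289.5] 61 med [ 0.5383 -0.1422  0.0322] z5-95 [0.0303 0.0339]
blue [192.2 319.2] 129 med [ 0.6009 -0.1368  0.0318] z5-95 [0.0041 0.0348]
blue [  6.9 443.8] 288 med [ 0.680
[... 151 characters left out ...]
.1758 0.0449] z5-95 [0.0424 0.0469]
brass [274.1 266.5] 310 med [0.5698 0.0212 0.0386] z5-95 [0.0367 0.0411]
wood [156.9  10.5] 61 med [ 0.0789 -0.006   0.2577] z5-95 [0.2446 0.2614]
wood [592.2  94.5] 2625 med [ 0.1027  1.4772 -0.4263] z5-95 [-0.6394 -0.2103]
wood [607.8  53.5] 65 med [ 0.1016  1.4767 -0.2415] z5-95 [-0.2796 -0.2146]
wood [219.1  77.3] 103 med [0.0167 0.1023 0.0115] z5-95 [0.0088 0.0139]
wood [546.9 212.1] 5825 med [0.6637 0.5533 0.0077] z5-95 [0.0046 0.0172]
wood [373.2 226.7] 4035 med [0.5738 0.2222 0.0383] z5-95 [0.0055 0.0443]
wood [494.2 309.7] 3629 med [0.798  0.309  0.0573] z5-95 [0.0059 0.0884]
wood [439.9 390.4] 4308 med [0.8702 0.1623 0.0571] z5-95 [0.0035 0.0886]
```

```bash
python3 - <<'E'
from h import *
a=cv2.resize(load('top0')['image'][190:290,170:310],None,fx=4,fy=4,interpolation=cv2.INTER_CUBIC)
b=cv2.resize(load('scene0')['image'][140:280,300:480],None,fx=3.2,fy=3.2,interpolation=cv2.INTER_CUBIC)
w=400; a=cv2.resize(a,(400,286));b=cv2.resize(b,(400,311))
cv2.imwrite('pics/crop1.png',np.vstack([a,b]))
E
```

```text
(no output)
```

View pics/crop1.png

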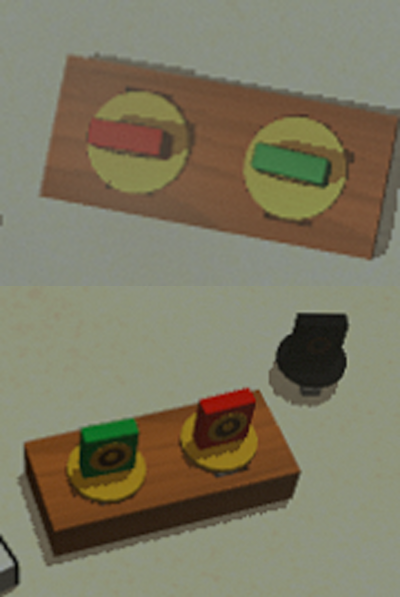

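The red plaque is identified: it is the red panel in the rack at top (215,239), scene (402,192), with green as its neighbour and the black look-alike standing on the table. The panel tops measure 0.0945 against 0.096 expected. Next I move the wrist above it.

Request:
step_arm --increments '[{"tx":20,"ty":-20,"az":-7,"claw":1},{"tx":34,"ty":-33,"az":-7},{"tx":34,"ty":-33,"az":-7},{"tx":34,"ty":-33,"az":-7},{"tx":34,"ty":-33,"az":-7},{"tx":34,"ty":-33,"az":-7},{"tx":34,"ty":-33,"az":-7},{"tx":34,"ty":-33,"az":-7},{"tx":34,"ty":-33,"az":-7},{"tx":34,"ty":-33,"az":-7},{"tx":34,"ty":-33,"az":-7},{"tx":30,"ty":-32,"az":-7}]'

```text
$.increments[0]: bad value
```

Request:
step_arm --increments '[{},{},{}]'

```text
$.increments[0]: bad value
```

```bash
python3 - <<'E'
from h import *
c=cap('wrist','wrist1');s=r.get_state();print(s['tcp_pos'],s['eef_rot'],s['joints'])
R=np.array(c['R']);print('cam',-R.T@c['t'],R)
E
```

```text
[0.16486127 0.65427336 0.24497994] [ 1.79942000e+02 -5.11267458e-03 -1.41444481e+01] [ 9.23656896e+01  2.05752477e+01  6.53514066e-01 -1.23134661e-02
 -7.01353282e+01 -1.65059504e+01]
cam [0.23207618 0.63708648 0.3837519 ] [[-0.24439326 -0.9696736   0.00224777]
 [-0.93661322  0.23665972  0.25835605]
 [-0.251053    0.06103519 -0.96604715]]
```

View pics/wrist1.png

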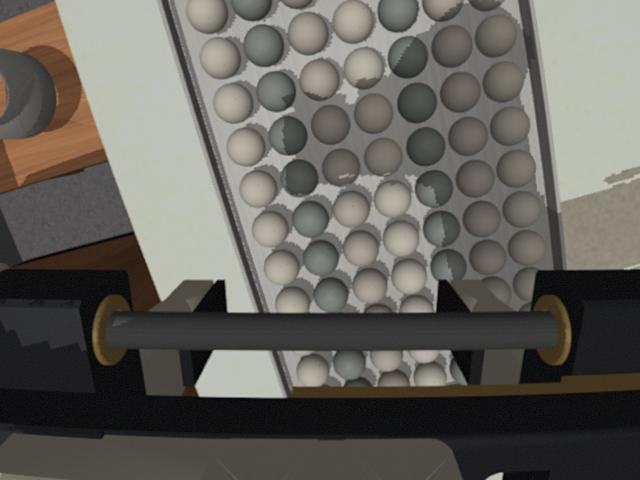

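The arm did not move. The call was refused, and the picture shows only the egg tray under the start pose. Rows evidently need all seven fields.

Request:
step_arm --increments '[{"tx":20,"ty":-20,"tz":0,"ax":0,"ay":0,"az":-7,"claw":1},{"tx":34,"ty":-33,"tz":0,"ax":0,"ay":0,"az":-7,"claw":1},{"tx":34,"ty":-33,"tz":0,"ax":0,"ay":0,"az":-7,"claw":1},{"tx":34,"ty":-33,"tz":0,"ax":0,"ay":0,"az":-7,"claw":1},{"tx":34,"ty":-33,"tz":0,"ax":0,"ay":0,"az":-7,"claw":1},{"tx":34,"ty":-33,"tz":0,"ax":0,"ay":0,"az":-7,"claw":1},{"tx":34,"ty":-33,"tz":0,"ax":0,"ay":0,"az":-7,"claw":1},{"tx":34,"ty":-33,"tz":0,"ax":0,"ay":0,"az":-7,"claw":1},{"tx":34,"ty":-33,"tz":0,"ax":0,"ay":0,"az":-7,"claw":1},{"tx":34,"ty":-33,"tz":0,"ax":0,"ay":0,"az":-7,"claw":1},{"tx":34,"ty":-33,"tz":0,"ax":0,"ay":0,"az":-7,"claw":1},{"tx":30,"ty":-32,"tz":0,"ax":0,"ay":0,"az":-7,"claw":1}]' --newtons 30

```text
time_s: 1.4
tcp_pos: [0.5562, 0.2708, 0.2455]
eef_rot: [180.0, -0.0, -98.4]
contact_force: [0.7, 0.6, 0.4]
gripper_width: 0.0878
```

Request:
step_arm --increments '[{"tx":0,"ty":0,"tz":0,"ax":0,"ay":0,"az":0,"claw":1},{"tx":0,"ty":0,"tz":0,"ax":0,"ay":0,"az":0,"claw":1},{"tx":0,"ty":0,"tz":0,"ax":0,"ay":0,"az":0,"claw":1}]'

```text
time_s: 1.7
tcp_pos: [0.5545, 0.2728, 0.2454]
eef_rot: [180.0, -0.0, -98.1]
contact_force: [-0.5, -0.3, 0.0]
gripper_width: 0.0875
```

```bash
python3 - <<'E'
from m import *
c=cap('wrist','wrist1');s=r.get_state();print(s['tcp_pos'],s['eef_rot'],s['joints'])
P=cloud(c)
for k,m in masks(c).items():
    nl,L,st,ce=cv2.connectedComponentsWithStats(m.astype(np.uint8))
    for i in range(1,nl):
        if st[i,4]<300: continue
        q=P[L==i]; q=q[c['depth'][L==i]>0]
        if len(q)<50: continue
        print(k,ce[i].round(1),st[i,4],'med',np.median(q,0),'z5-95',np.percentile(q[:,2],[5,95]))
        if k in('red','green'):
            z=np.percentile(q[:,2],95);t=q[q[:,2]>z-.004];print('  ',cv2.minAreaRect((t[:,:2]*1000).astype(np.float32)),np.median(t[:,2]))
E
```

```text
[0.55435509 0.27319957 0.24557256] [ 1.79994855e+02  3.80863953e-03 -9.80474315e+01] [ 4.43113869e+01  1.52334928e+01 -6.89439755e+00 -6.90897160e-03
 -6.78722361e+01 -5.23562158e+01]
red [333.8 226.2] 1198 med [0.55241949 0.2712716  0.0956842 ] z5-95 [0.09438121 0.09674567]
   ((552.62451171875, 272.27984619140625), (42.900245666503906, 15.173360824584961), 82.58250427246094) 0.09568420498354871
green [332.3  85. ] 1420 med [0.53981809 0.17513672 0.09578035] z5-95 [0.09446108 0.09693403]
   ((539.7821655273438, 175.06832885742188), (42.89765167236328, 15.065044403076172), 78.97258758544922) 0.09578353263460007
wood [333.  142.7] 22788 med [0.54493875 0.21603676 0.04006034] z5-95 [0.03857466 0.04645597]
wood [  7.8 144.9] 1236 med [0.81996709 0.17317117 0.04246328] z5-95 [0.03174388 0.05243001]
wood [ 74.8 255.4] 3226 med [0.77440537 0.2710543  0.05852596] z5-95 [0.03618218 0.08945616]
wood [105.9 330.6] 1000 med [0.59668672 0.23581121 0.31025075] z5-95 [0.30198566 0.31337774]
wood [556.5 329. ] 1039 med [0.50373918 0.24847327 0.30989792] z5-95 [0.30195352 0.31332037]
wood [454.6 388.9] 3827 med [0.52676571 0.2546513  0.31924056] z5-95 [0.01124299 0.32140682]
```

View pics/wrist1.png

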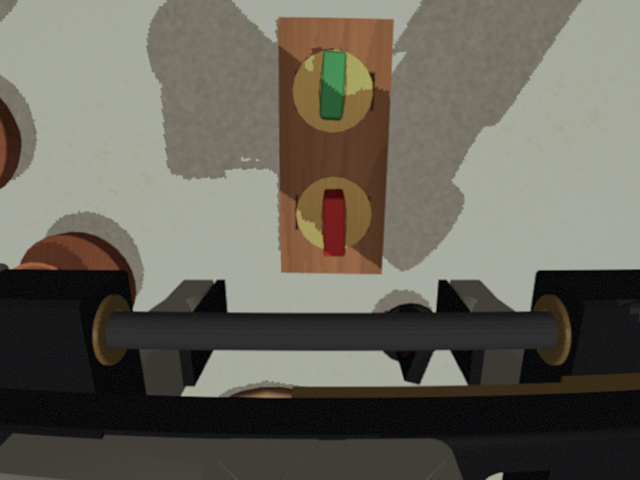

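The wrist view shows red at (334,226) with its top at z 0.0957, centred at (0.5526, 0.2723), long axis at 82.6°. The scene view gave (0.5543, 0.2717), so the two agree within 2 mm, and the jaws are already aligned. Green is at (332,85) and the black look-alike at (410,335), clear of the fingers. I descend and grip.

Request:
step_arm --increments '[{"tx":-2,"ty":-1,"tz":-20,"ax":0,"ay":0,"az":0.5,"claw":1},{"tx":0,"ty":0,"tz":-30,"ax":0,"ay":0,"az":0,"claw":1},{"tx":0,"ty":0,"tz":-30,"ax":0,"ay":0,"az":0,"claw":1},{"tx":0,"ty":0,"tz":-30,"ax":0,"ay":0,"az":0,"claw":1},{"tx":0,"ty":0,"tz":-30,"ax":0,"ay":0,"az":0,"claw":1},{"tx":0,"ty":0,"tz":-20,"ax":0,"ay":0,"az":0,"claw":1},{"tx":0,"ty":0,"tz":-14,"ax":0,"ay":0,"az":0,"claw":1},{"tx":0,"ty":0,"tz":0,"ax":0,"ay":0,"az":0,"claw":1},{"tx":0,"ty":0,"tz":0,"ax":0,"ay":0,"az":0,"claw":1}]'

```text
time_s: 2.65
tcp_pos: [0.5531, 0.2723, 0.0723]
eef_rot: [-180.0, 0.0, -97.6]
contact_force: [1.0, -0.2, 0.1]
gripper_width: 0.0876
```

Request:
step_arm --increments '[{"tx":0,"ty":0,"tz":0,"ax":0,"ay":0,"az":0,"claw":-1},{"tx":0,"ty":0,"tz":0,"ax":0,"ay":0,"az":0,"claw":-1},{"tx":0,"ty":0,"tz":0,"ax":0,"ay":0,"az":0,"claw":-1},{"tx":0,"ty":0,"tz":0,"ax":0,"ay":0,"az":0,"claw":-1},{"tx":0,"ty":0,"tz":0,"ax":0,"ay":0,"az":0,"claw":-1},{"tx":0,"ty":0,"tz":0,"ax":0,"ay":0,"az":0,"claw":-1},{"tx":0,"ty":0,"tz":0,"ax":0,"ay":0,"az":0,"claw":-1},{"tx":0,"ty":0,"tz":0,"ax":0,"ay":0,"az":0,"claw":-1}]' --newtons 30

```text
time_s: 3.45
tcp_pos: [0.5529, 0.2715, 0.0715]
eef_rot: [180.0, -0.0, -97.6]
contact_force: [-0.9, 0.1, -0.5]
gripper_width: 0.0291
```

Request:
step_arm --increments '[{"tx":0,"ty":0,"tz":0,"ax":0,"ay":0,"az":0,"claw":-1},{"tx":0,"ty":0,"tz":0,"ax":0,"ay":0,"az":0,"claw":-1},{"tx":0,"ty":0,"tz":0,"ax":0,"ay":0,"az":0,"claw":-1},{"tx":0,"ty":0,"tz":0,"ax":0,"ay":0,"az":0,"claw":-1}]'

```text
time_s: 3.85
tcp_pos: [0.5529, 0.2715, 0.0715]
eef_rot: [180.0, -0.0, -97.6]
contact_force: [-0.4, 0.1, 0.3]
gripper_width: 0.0158
```

Request:
step_arm --increments '[{"tx":0,"ty":0,"tz":5,"ax":0,"ay":0,"az":0,"claw":-1},{"tx":0,"ty":0,"tz":10,"ax":0,"ay":0,"az":0,"claw":-1},{"tx":0,"ty":0,"tz":15,"ax":0,"ay":0,"az":0,"claw":-1},{"tx":0,"ty":0,"tz":20,"ax":0,"ay":0,"az":0,"claw":-1},{"tx":0,"ty":0,"tz":25,"ax":0,"ay":0,"az":0,"claw":-1},{"tx":0,"ty":0,"tz":25,"ax":0,"ay":0,"az":0,"claw":-1},{"tx":0,"ty":0,"tz":20,"ax":0,"ay":0,"az":0,"claw":-1}]'

```text
time_s: 4.55
tcp_pos: [0.5532, 0.2716, 0.194]
eef_rot: [-179.9, 0.1, -97.6]
contact_force: [-0.1, -0.1, -1.9]
gripper_width: 0.0158
```

The plaque is held: the opening is 15.8 mm and the weight reads −1.9 N. Now I measure the rail from the initial images.

```bash
python3 - <<'E'
from m import *
np.set_printoptions(precision=4,suppress=True)
for n in('top0','scene0'):
    c=load(n);P=cloud(c);h=cv2.cvtColor(c['image'],cv2.COLOR_BGR2HSV)
    roi=(P[...,0]>.48)&(P[...,0]<.64)&(P[...,1]>-.31)&(P[...,1]<.1)&(c['depth']>0)
    q=P[roi&(abs(P[...,2]-.034)<.005)]
    print(n,'lips z',np.median(q[:,2]),'rect',cv2.minAreaRect((q[:,:2]*1000).astype(np.float32)),len(q))
    # blue pixels projected at z=.034
    b=roi&(h[...,0]>100)&(h[...,0]<128)&(h[...,1]>120)&(P[...,2]>.027)
    v,u=np.nonzero(b);B=onz(c,np.c_[u,v],.034)
    for s in(B[:,0]<.57,B[:,0]>=.57): print(' blue',s.sum(),B[s].mean(0),np.ptp(B[s],0),'depthz',np.median(P[b][s][:,2]))
    # slot: dark pixels on lip plane
    d=(h[...,2]<70)&(P[...,0]>.5)&(P[...,0]<.62)&(P[...,1]>-.25)&(P[...,1]<-.02)&(P[...,2]<.03)
    v,u=np.nonzero(d);D=onz(c,np.c_[u,v],.034); 
    if len(D)>50: print(' slot rect',cv2.minAreaRect((D[:,:2]*1000).astype(np.float32)),len(D))
    w=roi&(P[...,2]>.075)&(P[...,1]<.1); q=P[w]
    if len(q)>20: print(' white top',np.median(q,0),cv2.minAreaRect((q[q[:,2]>np.percentile(q[:,2],95)-.004][:,:2]*1000).astype(np.float32)))
E
```

```text
top0 lips z 0.03429349491736089 rect ((563.9306030273438, -101.27786254882812), (79.25985717773438, 348.3088684082031), 5.196094036102295) 4954
 blue 62 [ 0.5398 -0.1441  0.034 ] [0.0234 0.0077 0.    ] depthz 0.034344620079447497
 blue 62 [ 0.5939 -0.1391  0.034 ] [0.0218 0.0094 0.    ] depthz 0.034926415947006184
 slot rect ((566.0143432617188, -129.3441925048828), (28.7947998046875, 225.96530151367188), 5.159129619598389) 1944
 white top [0.5532 0.0132 0.0895] ((553.47900390625, 13.46789264678955), (15.751940727233887, 43.701961517333984), 4.987525939941406)
scene0 lips z 0.03255066781045313 rect ((561.9142456054688, -99.26741027832031), (82.04425811767578, 350.23345947265625), 5.2978363037109375) 5516
 blue 70 [ 0.539  -0.1389  0.034 ] [0.0373 0.2148 0.    ] depthz 0.03231343652168872
 blue 92 [ 0.5942 -0.1415  0.034 ] [0.0314 0.139  0.    ] depthz 0.03281625600616955
 slot rect ((586.5426635742188, -134.87847900390625), (70.37031555175781, 231.42117309570312), 5.067135334014893) 3208
 white top [0.556  0.0142 0.0878] ((551.8714599609375, 14.916257858276367), (17.102750778198242, 43.514678955078125), 5.151808261871338)
```

The three estimates of the mark agree: blue stripe midpoint (0.5668, -0.1416), rail centre line (0.5676, -0.1413), and white plaque minus 155 mm (0.5673, -0.1409). Rail yaw is 5.1° and the lips are at z 0.0343. I move above it with the foot along the slot (tool yaw −174.9).

Request:
step_arm --increments '[{"tx":0,"ty":-15,"tz":0,"ax":0,"ay":0,"az":-3,"claw":-1},{"tx":1,"ty":-30,"tz":0,"ax":0,"ay":0,"az":-7,"claw":-1},{"tx":1,"ty":-40,"tz":0,"ax":0,"ay":0,"az":-7,"claw":-1},{"tx":2,"ty":-40,"tz":0,"ax":0,"ay":0,"az":-7,"claw":-1},{"tx":2,"ty":-40,"tz":0,"ax":0,"ay":0,"az":-7,"claw":-1},{"tx":2,"ty":-40,"tz":0,"ax":0,"ay":0,"az":-7,"claw":-1},{"tx":2,"ty":-40,"tz":0,"ax":0,"ay":0,"az":-7,"claw":-1},{"tx":1,"ty":-40,"tz":0,"ax":0,"ay":0,"az":-7,"claw":-1},{"tx":1,"ty":-40,"tz":0,"ax":0,"ay":0,"az":-7,"claw":-1},{"tx":1,"ty":-40,"tz":0,"ax":0,"ay":0,"az":-7,"claw":-1},{"tx":1,"ty":-30,"tz":0,"ax":0,"ay":0,"az":-7,"claw":-1},{"tx":0,"ty":-18,"tz":0,"ax":0,"ay":0,"az":-4.3,"claw":-1}]'

```text
time_s: 5.75
tcp_pos: [0.5666, -0.1437, 0.1924]
eef_rot: [-180.0, 0.0, -175.3]
contact_force: [-0.2, 1.1, -2.1]
gripper_width: 0.0162
```

Request:
step_arm --increments '[{"tx":0,"ty":0,"tz":0,"ax":0,"ay":0,"az":0,"claw":-1},{"tx":0,"ty":0,"tz":0,"ax":0,"ay":0,"az":0,"claw":-1},{"tx":0,"ty":0,"tz":0,"ax":0,"ay":0,"az":0,"claw":-1},{"tx":0,"ty":0,"tz":0,"ax":0,"ay":0,"az":0,"claw":-1}]'

```text
time_s: 6.15
tcp_pos: [0.567, -0.1406, 0.1918]
eef_rot: [180.0, 0.0, -174.8]
contact_force: [0.1, -0.5, -2.1]
gripper_width: 0.0159
```

```bash
python3 - <<'E'
from m import *
np.set_printoptions(precision=4,suppress=True)
s=r.get_state();print(s['tcp_pos'],s['eef_rot'],s['joints'],s['gripper_width'])
c=cap('wrist','wrist2');P=cloud(c);h=cv2.cvtColor(c['image'],cv2.COLOR_BGR2HSV)
b=(h[...,0]>100)&(h[...,0]<128)&(h[...,1]>120)&(abs(P[...,2]-.034)<.006)
v,u=np.nonzero(b);B=onz(c,np.c_[u,v],.034)
for q in(B[:,0]<.567,B[:,0]>=.567):
    if q.any(): print(' blue',q.sum(),B[q].mean(0),np.ptp(B[q],0))
q=P[(abs(P[...,2]-.034)<.005)&(P[...,0]>.48)&(P[...,0]<.65)&(P[...,1]>-.32)]
print(cv2.minAreaRect((q[:,:2]*1000).astype(np.float32)),np.median(q[:,2]))
# overlay predicted mark
p,_=cv2.projectPoints(np.array([[.567,-.1415,.034]]),cv2.Rodrigues(np.array(c['R']))[0],np.array(c['t'],float),K(c),np.array(c['distortion'],float));print(p.ravel())
im=c['image'].copy();cv2.drawMarker(im,tuple(int(x) for x in p.ravel().round()),(255,0,255));cv2.imwrite('pics/w2.png',im)
E
```

```text
[ 0.567  -0.1406  0.1918] [ 179.9941    0.0165 -174.8354] [  5.236   14.3948 -15.4394  -0.0068 -60.1493 -90.0681] 0.015876266455355437
 blue 407 [ 0.5374 -0.1413  0.034 ] [0.0246 0.2122 0.    ]
 blue 1 [ 0.5813 -0.2676  0.034 ] [0. 0. 0.]
((560.3311767578125, -99.67031860351562), (78.86174774169922, 349.5962219238281), 4.8275275230407715) 0.03374246768173528
[330.9064 225.1524]
```

View pics/w2.png

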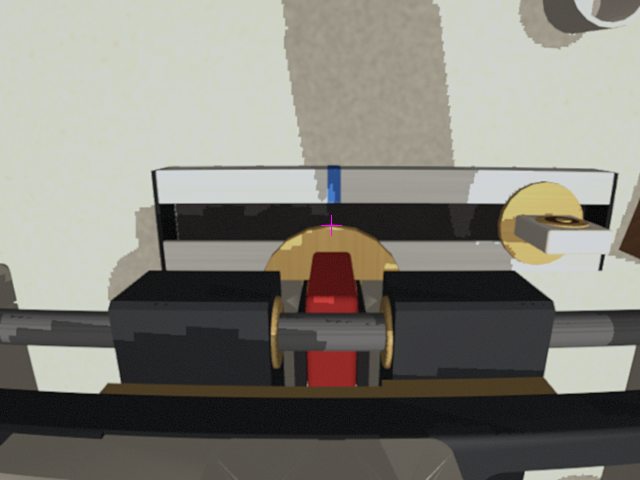

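The wrist view shows the plaque held square between the jaws, foot along the slot. The stripe is at (334,185), and the predicted mark at (331,225) is within 3 px of the slot's middle (row 222). I need robust medians from all three views before lowering.

```bash
python3 - <<'E'
from m import *
np.set_printoptions(precision=4,suppress=True)
th=np.radians(5.1);ex=np.array([np.cos(th),np.sin(th)]);ey=np.array([-ex[1],ex[0]])
for n in('top0','scene0','wrist2'):
    c=load(n);P=cloud(c);h=cv2.cvtColor(c['image'],cv2.COLOR_BGR2HSV)
    b=(h[...,0]>100)&(h[...,0]<128)&(h[...,1]>120)&(P[...,0]>.5)&(P[...,0]<.63)&(abs(P[...,1]+.141)<.02)&(P[...,2]>.025)&(P[...,2]<.045)
    v,u=np.nonzero(b);B=onz(c,np.c_[u,v],.034)[:,:2]-[.567,-.1415]
    a=B@ex*1000;y=B@ey*1000
    for s in(a<-10,a>10):
        if s.sum()>10: print(n,'stripe',s.sum(),'along',np.median(y[s]).round(1),'across',np.percentile(a[s],[3,97]).round(1))
    # slot width profile: V along cross-section at y offset -30..-10 (rail frame)
    S=np.linspace(-50,50,201);I=np.zeros(201)
    for yy in np.linspace(-45,-37,9) if n=='wrist2' else np.linspace(-60,-20,20):
        X=np.c_[np.array([.567,-.1415])+S[:,None]/1000*ex+yy/1000*ey,np.full(201,.034)]
        p,_=cv2.projectPoints(X,cv2.Rodrigues(np.array(c['R']))[0],np.array(c['t'],float),K(c),np.array(c['distortion'],float))
        I+=cv2.remap(h[...,2],p[:,0].astype(np.float32),None,cv2.INTER_LINEAR).ravel()
    g=np.diff(cv2.GaussianBlur(I.reshape(-1,1),(1,5),0).ravel());lo=S[:100][g[:100].argmin()];hi=S[100:-1][g[100:].argmax()]
    print(n,'slot edges',lo,hi,'mid',(lo+hi)/2)
E
```

```text
top0 stripe 62 along -0.2 across [-37.8 -16.2]
top0 stripe 62 along 0.0 across [16.3 38. ]Traceback (most recent call last):
  File "<stdin>", line 16, in <module>
cv2.error: OpenCV(4.12.0) /io/opencv/modules/imgproc/src/imgwarp.cpp:1821: error: (-215:Assertion failed) ((map1.type() == CV_32FC2 || map1.type() == CV_16SC2) && map2.empty()) || (map1.type() == CV_32FC1 && map2.type() == CV_32FC1) in function 'remap'
```

```bash
python3 - <<'E'
from m import *
np.set_printoptions(precision=4,suppress=True)
th=np.radians(5.1);ex=np.array([np.cos(th),np.sin(th)]);ey=np.array([-ex[1],ex[0]])
for n in('top0','scene0','wrist2'):
    c=load(n);P=cloud(c);h=cv2.cvtColor(c['image'],cv2.COLOR_BGR2HSV)
    b=(h[...,0]>100)&(h[...,0]<128)&(h[...,1]>120)&(P[...,0]>.5)&(P[...,0]<.63)&(abs(P[...,1]+.141)<.02)&(P[...,2]>.025)&(P[...,2]<.045)
    v,u=np.nonzero(b);B=onz(c,np.c_[u,v],.034)[:,:2]-[.567,-.1415]
    a=B@ex*1000;y=B@ey*1000
    for s in(a<-10,a>10):
        if s.sum()>10: print(n,'stripe',s.sum(),'along',np.median(y[s]).round(1),'across',np.percentile(a[s],[3,97]).round(1))
E
```

```text
top0 stripe 62 along -0.2 across [-37.8 -16.2]
top0 stripe 62 along 0.0 across [16.3 38. ]
scene0 stripe 69 along 2.2 across [-38.7 -16.8]
scene0 stripe 92 along 2.0 across [14.3 41. ]
wrist2 stripe 417 along 1.5 across [-41.4 -18.2]
```

Medians relative to the (0.567, -0.1415) guess put the mark about −1 mm across and +1 mm along, with the views spread ±1.5 mm against a 6 mm slot clearance. I shift by (−1, +0.5) and lower.

Request:
step_arm --increments '[{"tx":-1,"ty":0.5,"tz":-15,"ax":0,"ay":0,"az":0,"claw":-1},{"tx":0,"ty":0,"tz":-25,"ax":0,"ay":0,"az":0,"claw":-1},{"tx":0,"ty":0,"tz":-25,"ax":0,"ay":0,"az":0,"claw":-1},{"tx":0,"ty":0,"tz":-20,"ax":0,"ay":0,"az":0,"claw":-1},{"tx":0,"ty":0,"tz":-10,"ax":0,"ay":0,"az":0,"claw":-1},{"tx":0,"ty":0,"tz":-7,"ax":0,"ay":0,"az":0,"claw":-1},{"tx":0,"ty":0,"tz":-4,"ax":0,"ay":0,"az":0,"claw":-1},{"tx":0,"ty":0,"tz":-3,"ax":0,"ay":0,"az":0,"claw":-1},{"tx":0,"ty":0,"tz":-3,"ax":0,"ay":0,"az":0,"claw":-1},{"tx":0,"ty":0,"tz":0,"ax":0,"ay":0,"az":0,"claw":-1}]'

```text
time_s: 7.2
tcp_pos: [0.566, -0.141, 0.0797]
eef_rot: [180.0, 0.0, -174.9]
contact_force: [0.4, 0.1, -2.0]
gripper_width: 0.0155
```

```bash
python3 - <<'E'
from m import *
s=r.get_state();print(s['tcp_pos'],s['eef_rot'],s['contact_force'],s['moment'])
E
```

```text
[ 0.56595862 -0.14098139  0.07967922] [ 1.79998497e+02  1.44602115e-02 -1.74942100e+02] [ 0.39851112  0.08961388 -1.98814606] [ 0.05628666 -0.18372976  0.03561453]
```

No contact force with the foot 4 mm below the lip tops, so it has entered. I continue down gently.

Request:
step_arm --increments '[{"tx":0,"ty":0.5,"tz":-4,"ax":0,"ay":0,"az":0,"claw":-1},{"tx":0,"ty":0,"tz":-4,"ax":0,"ay":0,"az":0,"claw":-1},{"tx":0,"ty":0,"tz":-3,"ax":0,"ay":0,"az":0,"claw":-1},{"tx":0,"ty":0,"tz":-1.5,"ax":0,"ay":0,"az":0,"claw":-1},{"tx":0,"ty":0,"tz":0,"ax":0,"ay":0,"az":0,"claw":-1},{"tx":0,"ty":0,"tz":0,"ax":0,"ay":0,"az":0,"claw":-1}]'

```text
time_s: 7.8
tcp_pos: [0.566, -0.1405, 0.0671]
eef_rot: [-180.0, -0.0, -174.9]
contact_force: [-0.2, 0.2, -1.5]
gripper_width: 0.0154
```

Request:
step_arm --increments '[{"tx":0,"ty":0,"tz":-0.5,"ax":0,"ay":0,"az":0,"claw":-1},{"tx":0,"ty":0,"tz":-0.5,"ax":0,"ay":0,"az":0,"claw":-1},{"tx":0,"ty":0,"tz":0,"ax":0,"ay":0,"az":0,"claw":-1}]'

```text
time_s: 8.1
tcp_pos: [0.5659, -0.1405, 0.0661]
eef_rot: [180.0, 0.0, -174.9]
contact_force: [0.8, 0.4, -1.5]
gripper_width: 0.016
```

Request:
step_arm --increments '[{"tx":0,"ty":0,"tz":-0.5,"ax":0,"ay":0,"az":0,"claw":-1},{"tx":0,"ty":0,"tz":0,"ax":0,"ay":0,"az":0,"claw":-1},{"tx":0,"ty":0,"tz":0,"ax":0,"ay":0,"az":0,"claw":-1}]'

```text
time_s: 8.4
tcp_pos: [0.5659, -0.1405, 0.0656]
eef_rot: [180.0, 0.0, -174.9]
contact_force: [0.0, 0.8, -1.6]
gripper_width: 0.0158
```

Request:
step_arm --increments '[{"tx":0,"ty":0,"tz":-0.5,"ax":0,"ay":0,"az":0,"claw":-1},{"tx":0,"ty":0,"tz":0,"ax":0,"ay":0,"az":0,"claw":-1},{"tx":0,"ty":0,"tz":0,"ax":0,"ay":0,"az":0,"claw":-1}]'

```text
time_s: 8.7
tcp_pos: [0.5659, -0.1405, 0.0655]
eef_rot: [-180.0, 0.0, -174.9]
contact_force: [-2.4, 0.6, 3.3]
gripper_width: 0.0158
```

The collar is seated (TCP z 0.0655 as predicted, force sign flipped to +3.3 N). Now the quarter turn.

Request:
step_arm --increments '[{"tx":0,"ty":0,"tz":0.2,"ax":0,"ay":0,"az":7.5,"claw":-1},{"tx":0,"ty":0,"tz":0,"ax":0,"ay":0,"az":7.5,"claw":-1},{"tx":0,"ty":0,"tz":0,"ax":0,"ay":0,"az":7.5,"claw":-1},{"tx":0,"ty":0,"tz":0,"ax":0,"ay":0,"az":7.5,"claw":-1},{"tx":0,"ty":0,"tz":0,"ax":0,"ay":0,"az":7.5,"claw":-1},{"tx":0,"ty":0,"tz":0,"ax":0,"ay":0,"az":7.5,"claw":-1},{"tx":0,"ty":0,"tz":0,"ax":0,"ay":0,"az":7.5,"claw":-1},{"tx":0,"ty":0,"tz":0,"ax":0,"ay":0,"az":7.5,"claw":-1},{"tx":0,"ty":0,"tz":0,"ax":0,"ay":0,"az":7.5,"claw":-1},{"tx":0,"ty":0,"tz":0,"ax":0,"ay":0,"az":7.5,"claw":-1},{"tx":0,"ty":0,"tz":0,"ax":0,"ay":0,"az":7.5,"claw":-1},{"tx":0,"ty":0,"tz":0,"ax":0,"ay":0,"az":7.5,"claw":-1}]'

```text
time_s: 9.9
tcp_pos: [0.5664, -0.1403, 0.0655]
eef_rot: [-179.9, 0.0, -84.6]
contact_force: [-0.6, 1.0, 1.7]
gripper_width: 0.0159
```

Request:
step_arm --increments '[{"tx":0,"ty":0,"tz":0,"ax":0,"ay":0,"az":0,"claw":-1},{"tx":0,"ty":0,"tz":0,"ax":0,"ay":0,"az":0,"claw":-1},{"tx":0,"ty":0,"tz":0,"ax":0,"ay":0,"az":0,"claw":-1}]'

```text
time_s: 10.2
tcp_pos: [0.5664, -0.1406, 0.0655]
eef_rot: [-180.0, -0.0, -85.1]
contact_force: [0.6, -0.4, 2.7]
gripper_width: 0.0159
```

```bash
python3 - <<'E'
from m import *
np.set_printoptions(precision=4,suppress=True)
s=r.get_state();print(s['tcp_pos'],s['eef_rot'],s['contact_force'],s['moment'])
ts=[cap(n,n+'3') for n in('top','scene','wrist')]
for c in ts:
    P=cloud(c);m=masks(c)['red']&(P[...,1]<0)&(P[...,2]>.08);q=P[m]
    if len(q)>20:print(len(q),np.median(q,0),cv2.minAreaRect((q[:,:2]*1000).astype(np.float32)))
E
```

```text
[ 0.5664 -0.1406  0.0655] [-179.9502   -0.014   -85.0993] [ 0.5845 -0.3525  2.6996] [-0.0602 -0.1166 -0.0288]
3007 [ 0.5667 -0.1416  0.0894] ((568.5272827148438, -169.47381591796875), (15.880925178527832, 81.50439453125), 4.765106201171875)
```

View pics/scene3.png

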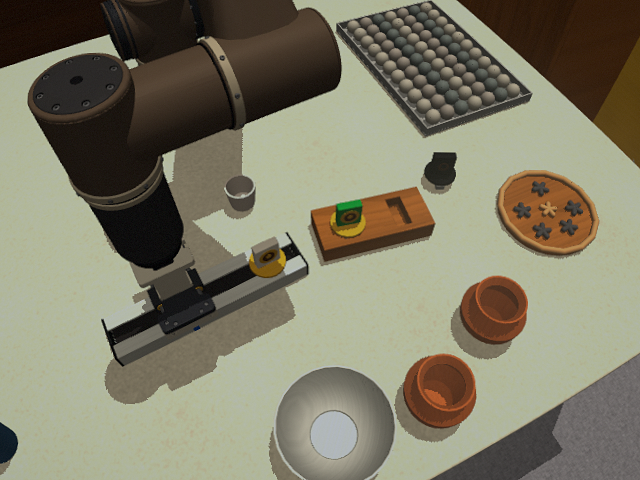

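The scene view shows the gripper at the mark (187,307), the red pocket empty at (400,208), and green still in the rack at (348,215). Measured tool yaw of −85.1° puts the panel within 0.2° of the rail. I release and rise.

Request:
step_arm --increments '[{"tx":0,"ty":0,"tz":0,"ax":0,"ay":0,"az":0,"claw":-0.5},{"tx":0,"ty":0,"tz":0,"ax":0,"ay":0,"az":0,"claw":0},{"tx":0,"ty":0,"tz":0,"ax":0,"ay":0,"az":0,"claw":0.3},{"tx":0,"ty":0,"tz":0,"ax":0,"ay":0,"az":0,"claw":0.3},{"tx":0,"ty":0,"tz":0,"ax":0,"ay":0,"az":0,"claw":0.3},{"tx":0,"ty":0,"tz":0,"ax":0,"ay":0,"az":0,"claw":0.3},{"tx":0,"ty":0,"tz":0,"ax":0,"ay":0,"az":0,"claw":0.3}]'

```text
time_s: 11.05
tcp_pos: [0.5659, -0.1405, 0.0652]
eef_rot: [180.0, 0.0, -84.9]
contact_force: [0.4, 0.1, 0.2]
gripper_width: 0.0564
```

Request:
step_arm --increments '[{"tx":0,"ty":0,"tz":3,"ax":0,"ay":0,"az":0,"claw":0.3},{"tx":0,"ty":0,"tz":7,"ax":0,"ay":0,"az":0,"claw":0.3},{"tx":0,"ty":0,"tz":15,"ax":0,"ay":0,"az":0,"claw":0.3},{"tx":0,"ty":0,"tz":25,"ax":0,"ay":0,"az":0,"claw":0.3},{"tx":0,"ty":0,"tz":30,"ax":0,"ay":0,"az":0,"claw":0.3},{"tx":0,"ty":0,"tz":30,"ax":0,"ay":0,"az":0,"claw":0.3},{"tx":0,"ty":0,"tz":30,"ax":0,"ay":0,"az":0,"claw":0.3},{"tx":0,"ty":0,"tz":30,"ax":0,"ay":0,"az":0,"claw":0.3},{"tx":-30,"ty":0,"tz":10,"ax":0,"ay":0,"az":0,"claw":0.3},{"tx":-40,"ty":0,"tz":10,"ax":0,"ay":0,"az":0,"claw":0.3},{"tx":-40,"ty":0,"tz":0,"ax":0,"ay":0,"az":0,"claw":0.3},{"tx":0,"ty":0,"tz":0,"ax":0,"ay":0,"az":0,"claw":0.3}]'

```text
time_s: 12.25
tcp_pos: [0.4519, -0.1406, 0.2567]
eef_rot: [-179.9, 0.1, -85.0]
contact_force: [0.7, -0.1, 1.0]
gripper_width: 0.0565
```

```bash
python3 - <<'E'
from m import *
np.set_printoptions(precision=4,suppress=True)
s=r.get_state();print(s['time_s'],s['tcp_pos'],s['contact_force'],s['gripper_width'])
for n in('top','scene','wrist'):
    c=cap(n,n+'4');P=cloud(c)
    for k,m in dict(red=(P[...,1]<-.05)&(P[...,1]>-.25),white=(P[...,1]>-.03)&(P[...,1]<.06),green=(P[...,1]>.14)&(P[...,1]<.21)).items():
        q=P[m&(P[...,0]>.51)&(P[...,0]<.62)&(P[...,2]>.078)&(P[...,2]<.105)]
        if len(q)>30:print(n,k,len(q),np.median(q,0),cv2.minAreaRect((q[q[:,2]>np.percentile(q[:,2],95)-.004][:,:2]*1000).astype(np.float32)))
a=cv2.resize(load('top4')['image'][190:290,180:540],(800,222),interpolation=cv2.INTER_CUBIC)
b=cv2.resize(load('scene4')['image'][150:370,90:460],(600,357),interpolation=cv2.INTER_CUBIC)
cv2.imwrite('pics/end.png',np.vstack([a,cv2.copyMakeBorder(b,0,0,0,200,cv2.BORDER_CONSTANT)]))
E
```

```text
12.25 [ 0.4519 -0.1406  0.2567] [ 0.6977 -0.0978  0.9591] 0.056538942940491096
top red 258 [ 0.5686 -0.139   0.09  ] ((569.0441284179688, -139.79644775390625), (15.420598030090332, 45.2456169128418), 1.920840859413147)
top white 269 [0.5532 0.0136 0.0901] ((553.5509643554688, 13.025032997131348), (15.607444763183594, 42.96269226074219), 5.004864692687988)
top green 279 [0.5418 0.1732 0.0958] ((542.4080810546875, 173.47987365722656), (43.52884292602539, 15.777247428894043), 77.56108093261719)
scene red 328 [ 0.5706 -0.1386  0.0877] ((567.6920776367188, -138.88697814941406), (17.237695693969727, 43.10160827636719), 5.125791072845459)
scene white 305 [0.5553 0.0147 0.0879] ((552.4994506835938, 15.003777503967285), (17.86737823486328, 43.87070846557617), 6.16635799407959)
scene green 328 [0.5445 0.1728 0.0932] ((540.8895874023438, 174.84799194335938), (42.95423889160156, 18.052459716796875), 81.83330535888672)
wrist red 1416 [ 0.5636 -0.1408  0.0893] ((565.7172241210938, -139.7530517578125), (16.4988956451416, 43.963600158691406), 5.014949798583984)
```

View pics/end.png

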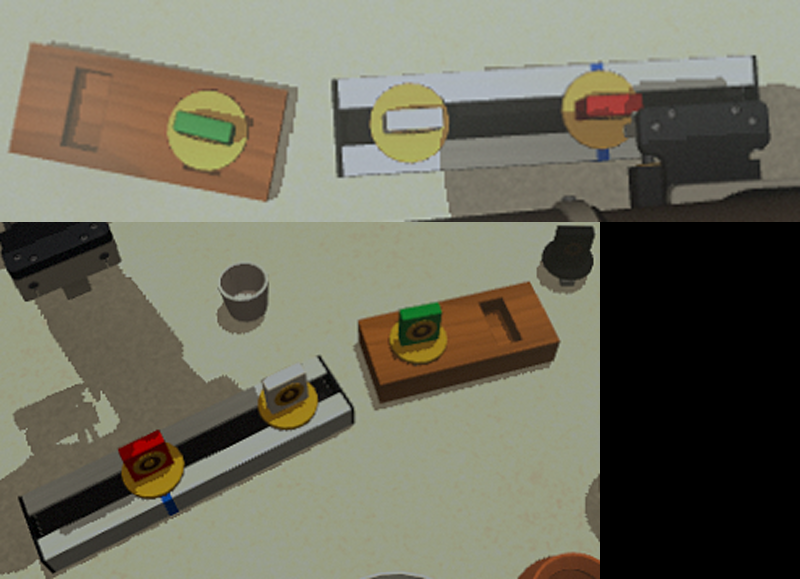

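The final views show red on its collar at the blue mark, parallel to the white plaque, with green still in the rack. Measured against white in the scene camera, red is 154.6 mm away (155 wanted), at 5.1° yaw like the rail, and at the same height as white. The gripper is clear, so I hand in.

```bash
python3 -c "
from plant import r
print(r.close_job())"
```

```text
the job is handed in; nothing more can be done
None
```

The red plaque is in the rail at the blue mark, and I handed the job in at about 12.4 s of the 43 s. I lifted it out of the rack and lowered its foot through the slot until the collar touched. I then turned it a quarter turn, let go and moved the arm clear.

**Last checks, after letting go:**
- **Position:** red stands 154.6 mm from the white plaque in the scene camera (155 expected) and about 1 mm off the slot's centre line.
- **Facing:** it lies at 5.0–5.1° in the scene and wrist views, against 5.1° for the rail. It is at the same height as the white plaque.
- **Green plaque:** still in its pocket. I did not touch the black look-alike.
- **Forces:** every reading I took was under 5 N.

**Disagreements:**
- The three cameras differed by about 2.5 mm on where the mark is, so I aimed near their mean.
- The last top-camera fit gave red's angle as 1.9° and its distance from white as 153.6 mm. The gripper was partly covering the plaque in that view, so I relied on the other two cameras.
- My first move call was refused because rows need all seven fields. Nothing moved.

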